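# Unhitch the tilting scrap tray and tip it into the bin

## Task

Empty the tilting tray of fired-clay lumps into the blue scrap bin: draw the red spring latch sideways out of the coupler while the tray is still down, lift the tongue off its ball, and swing the tray's coupler end up steeply (about 40 degrees) so that all five lumps slide out and come to rest in the bin. Finish while still gripping and holding the tray raised and still; do not let go or lower it, and leave the other things on the table undisturbed.

Things in the scene. Friction and masses are not known exactly. Their poses are not given: they have to be found in the camera images.
- stand: fixed bench stand of the tilting tray: grey base plate 320x200x12 mm, two hinge cheeks and, at the end nearest the robot, a steel ball (42 mm diameter) on a post. Origin on the table under the tray. +x points from ball to hinge (the way the lumps slide out), +z up; ball centre at x -0.150, y 0, z 0.104; hinge axis at x 0.100. Turned by -0.4 to 0.06 rad
- hinge_mid (a point): point on the tray's hinge axis, midway between the cheeks, fixed to the stand, 125 mm above the table; the hinge axis runs along the stand's y
- tray_floor (a point): point on the aluminium tray's floor, 60 mm from the hinge axis, axes turn with the tray. Tray: 150 mm wide, walls 30 mm high (tops at 159 mm when level), open at the hinge end; with latch about 0.5 kg. A 36 mm wide tongue carries a cup-shaped coupler (56 mm diameter) over the ball, 250 mm from the hinge axis
- tray (a joint): tilt of the tray about the hinge, rad: 0 = level, coupler down on the ball; grows as the coupler end goes up; stop at 0.85; it falls back by its weight when let go. The lumps begin to slide at about 0.25 to 0.4 rad
- latch_handle (a point): middle of the red latch handle: round bar, 16 mm diameter, 44 mm long between 28 mm collars, parallel to the hinge axis, right of the coupler. In the stand's frame at the start: x -0.150, y -0.095, z 0.084; it then turns about the hinge with the tray. Latch guide 51 mm away from it toward the coupler, base plate's top at 12 mm. Grip it with fingers before and behind it; it may turn in the grip
- latch (a joint): how far the latch is drawn out, m: 0 = shut (fork under the ball, the tray cannot rise), stop at 0.022. It moves along the bar, away from the coupler (stand's -y). A spring pulls it back: 3 N shut, 8.4 N at 0.018. The fork clears the ball from 0.0135 on; keep it drawn until the tray has risen by about 0.2 rad
- bin: fixed blue open scrap bin 145x190x80 mm, walls 4 mm, in front of the hinge end of the tray; origin on the table at the middle of the foot of its wall next to the tray; the bin extends 145 mm from there along its +x and 95 mm to either side in y; axes roughly as the stand's
- lump_0: lump of fired red-brown clay, about 32x28x26 mm, 30 g, loose on the tray; origin at the centre of its underside at the start (tray floor, 129 mm above the table)
- lump_1: lump of fired red-brown clay, about 32x28x26 mm, 30 g, loose on the tray; origin at the centre of its underside at the start (tray floor, 129 mm above the table)
- lump_2: lump of fired red-brown clay, about 32x28x26 mm, 30 g, loose on the tray; origin at the centre of its underside at the start (tray floor, 129 mm above the table)
- lump_3: lump of fired red-brown clay, about 32x28x26 mm, 30 g, loose on the tray; origin at the centre of its underside at the start (tray floor, 129 mm above the table)
- lump_4: lump of fired red-brown clay, about 32x28x26 mm, 30 g, loose on the tray; origin at the centre of its underside at the start (tray floor, 129 mm above the table)
- tub_red: a red and white plastic tub with a red lid, 110x110x126 mm, loose bystander; origin at the centre of its underside
- masking_tape: the roll of masking tape lying flat left of the tray stand, 104x102x25 mm, loose bystander; origin at the centre of its underside
- tub_cw: a small white lidded tub, 72x72x55 mm, loose bystander; origin at the centre of its underside
- bisque_cup: a pinkish clay cup standing on the banding wheel, 65x66x59 mm, loose bystander; origin at the centre of its underside

How it is judged:
On the way, in this order (a step that is already met when the one before it is completed fails the run):
1. the latch is drawn clear of the ball by the fingers while the tray is still down (value of joint latch above 0.0135 m and value of joint tray below 0.05 rad and contact force between the fingers and stand above 1 N), for 0.1 s.
2. the tongue is off the ball and the tray is held up by the fingers at more than 0.6 rad (value of joint tray above 0.6 rad and contact force between the fingers and stand above 1 N), for 0.2 s.
At the end, for the whole second after the job is handed in: The tray stands tilted by more than 0.6 rad (34 degrees), still (under 0.1 rad/s), held by the fingers (contact with the latch, coupler or tray over 1 N); all five lumps lie inside the bin (origins inside its outline and below 75 mm) and are at rest (under 0.05 m/s) (all of step 2 and velocity of joint tray between -0.1 and 0.1 rad/s and x of lump_0 in the frame of bin between 0 and 0.145 m and y of lump_0 in the frame of bin between -0.095 and 0.095 m and height (world z) of each of lump_0, lump_1, lump_2, lump_3, lump_4 below 0.075 m and linear speed of each of lump_0, lump_1, lump_2, lump_3, lump_4 below 0.05 m/s and x of lump_1 in the frame of bin between 0 and 0.145 m and y of lump_1 in the frame of bin between -0.095 and 0.095 m and x of lump_2 in the frame of bin between 0 and 0.145 m and y of lump_2 in the frame of bin between -0.095 and 0.095 m and x of lump_3 in the frame of bin between 0 and 0.145 m and y of lump_3 in the frame of bin between -0.095 and 0.095 m and x of lump_4 in the frame of bin between 0 and 0.145 m and y of lump_4 in the frame of bin between -0.095 and 0.095 m); the arm keeps its last pose, push and grip.
It fails at once if tub_red is moved by more than 30 mm (distance of tub_red from where it was at the start of the episode above 0.03 m).
It fails at once if masking_tape is moved by more than 30 mm (distance of masking_tape from where it was at the start of the episode above 0.03 m).
It fails at once if tub_cw is moved by more than 30 mm (distance of tub_cw from where it was at the start of the episode above 0.03 m).
It fails at once if bisque_cup is moved by more than 30 mm (distance of bisque_cup from where it was at the start of the episode above 0.03 m).
It also fails if it takes over 38 s, if anything falls off the work surface, if the arm or the gripper's body presses on something with over 40 N, if the wrist force passes 120 N, or if a joint passes its speed limit or range.

## Robot

A 6-joint arm with a two-finger parallel gripper is mounted at the origin on a cart in front of the work surface, level with it; the furniture and walls round the work are solid. World frame = base frame: x ahead of the robot, y to its left, z up, the work surface at z = 0. Lengths are in m, angles in rad, forces in N, time in s.
With the tool pointing down it reaches from about 0.25 to 0.725 m from the base axis. Payload 4 kg.
Tool frame: the origin (TCP) lies at the centre of the arm's flange, where the gripper is bolted on; the fingertips stand 173 mm ahead of it and the grasp point (between the pads) lies 155 mm ahead of it; x points along the fingers, z is the direction in which the jaws open and shut, and the axes are right-handed (so a half turn about x gives the same grasp; the last joint's range is limited). The gripper opens to 85 mm and grips with 20 to 120 N. Pads are 22 mm wide; open, the fingers measure 114 mm over their backs; the gripper's body (76 mm by 85 mm) begins 54 mm behind the grasp point. The pads swing forward as they close: fully open they stand 13 mm farther back than shut.
Start: joints at [-1.146, 0.241, 0.005, 1.335, 0, 1.571], TCP at [0.206, -0.456, 0.405] pointing down, gripper open.
Joint ranges: [-2.72, 2.72], [-1.05, 1.87], [-1.09, 1.28], [-1.99, 2.15], [-1.42, 1.44], [-3.14, 3.14]. Speed limits (rad/s): [2.79, 2.79, 3.14, 3.14, 3.14, 3.14].

## Interface

Orientations are given as a unit quaternion [x, y, z, w].
In Python, from workcell import bot gives the robot as it stands.
- The arm moves only by the tool arm_command, never from a script. Its argument "moves" is one flat list of numbers, 7 for each row, row after row: the shift along the tool's x, y, z in m, then the turn, a rotation vector about the tool's x, y, z in rad, then the closure, from -1 (fully open) to 1 (shut). A call has 1 to 20 rows; each row shifts and turns the pose as measured when the row begins, along the tool's axes as they then stand; what a row does not reach is not made up. A row lasts 1/12 s, in which the tool goes at most 41.7 mm and 7.16 degrees, less where a joint would pass 70% of its speed; a pose out of reach is approached as far as the arm can. A call with a gripper value outside its range is refused whole. The fingers move at their own pace and stop on an object; the grip force is fixed at half the most. Time passes only in rows, so rows that do not move let the fingers close. It gives the time, the measured TCP pose, the force and the opening at its end, in the units of the state.
- bot.get_obs(): the state, without advancing time (a new reading comes with each control period).
- bot.camera(name): name is "scene" or "top" or "wrist"; returns the picture (384x512x3 uint8, red, green, blue); there is no depth.
- bot.get_calibration(name): a dict with "mtx" (3x3 intrinsics, pixels), "dist" ([k1, k2, p1, p2, k3] as OpenCV has them; the pictures are not rectified), "world_from_camera" (4x4, takes a point from camera to world coordinates); the wrist camera has in their place "mount" (4x4, takes a point from camera to tool coordinates, whose origin is the TCP and whose axes are the tool frame's). Camera axes: x right, y up, looking along -z (the intrinsics and any distortion apply to the point x, -y, -z); pixel columns grow to the right and rows downward; lengths in m; the calibration is good to about 2 mm. A picture is of the moment at which its call begins: read the wrist's pose just before it. get_calibration takes no time and is no camera call.
- bot.job_done(): hands the job in, once; it reports no verdict.
The state is a dict: "clock": time; "joint_pos": joint angles; "joint_vel": joint speeds; "tau": joint torques, N m; "eef_pos": TCP position; "tool_rot": TCP orientation; "ft_force": force on the tool from outside, world axes, zero at the start; "ft_torque": the same for the moment, N m; "grip_width": finger opening in m.
Only numpy, scipy, OpenCV 4.12 (cv2) and the standard library are available. Lean on these libraries where they do the work, as an engineer would, in place of code of your own. Each camera call takes 0.05 s, during which the arm holds its last target.

## Working session

There is one attempt and no reset: what is moved stays moved. The work goes in short steps, Python scripts to look and compute and a tool call to move; the robot and the scene stay as the last step left them, time stands still between calls to the robot, and variables do not carry over. Pictures are saved under pics/ and viewed, and the job is handed in when it is done.

Besides the shell and the picture viewer there is one more tool, called after "Emit:" in YAML: its name, and indented under it one key for each argument. arm_command: Moves the arm, as the interface text tells. Its arguments: {"type":"object","properties":{"moves":{"type":"array"}},"required":["moves"]}

```bash
ls; mkdir -p pics; python3 - <<'E'
from workcell import bot
import cv2,numpy as np
for n in ["scene","top"]:
    im=bot.camera(n); cv2.imwrite(f"pics/{n}0.png",im[:,:,::-1])
    print(n,bot.get_calibration(n))
print(bot.get_calibration("wrist"))
print(bot.get_obs())
E
```

```text
pics
scene {'mtx': array([[375.18737827,   0.        , 255.16192088],
       [  0.        , 375.18737827, 190.62696158],
       [  0.        ,   0.        ,   1.        ]]), 'dist': array([-0.01966749,  0.        ,  0.        ,  0.        ,  0.        ]), 'world_from_camera': array([[ 0.90233144,  0.20534279, -0.37898853,  0.00382987],
       [-0.43064488,  0.46723604, -0.77216285, -1.21222972],
       [ 0.01851903,  0.85995629,  0.51003159,  0.92957449],
       [ 0.        ,  0.        ,  0.        ,  1.        ]])}
top {'mtx': array([[482.3362466 ,   0.        , 264.93781808],
       [  0.        , 482.3362466 , 195.33606661],
       [  0.        ,   0.        ,   1.        ]]), 'dist': array([0.0584699, 0.       , 0.       , 0.       , 0.       ]), 'world_from_camera': array([[ 0.08643928,  0.91053114, -0.40430347, -0.10817295],
       [-0.99623533,  0.07631576, -0.04112256, -0.03572539],
       [-0.00658864,  0.40633601,  0.91369997,  1.68240904],
       [ 0.        ,  0.        ,  0.        ,  1.        ]])}
{'mtx': array([[312.35588602,   0.        , 257.33934246],
       [  0.
[... 503 characters left out ...]
00000000e+00]])}
{'clock': 0.1, 'joint_pos': array([-1.14601495e+00,  2.41309010e-01,  3.84777733e-03,  1.33516689e+00,
        1.95382178e-05,  1.57078784e+00]), 'joint_vel': array([ 2.53832807e-05, -1.95221101e-03,  3.50572825e-03, -3.85538237e-04,
        2.37666791e-03, -8.44321018e-06]), 'tau': array([-7.28914870e-05, -3.73137331e+01,  2.53009915e+01,  1.08573411e-02,
        2.61721976e-05, -9.70133158e-06]), 'eef_pos': array([ 0.20596426, -0.45534483,  0.4039117 ]), 'tool_rot': array([ 0.3837204 ,  0.59470544, -0.38300653,  0.59362454]), 'ft_force': array([0.05178204, 0.83206409, 0.15784094]), 'ft_torque': array([0.0090844 , 0.02984343, 0.02727255]), 'grip_width': 0.08518610418397088}
```

View pics/scene0.png

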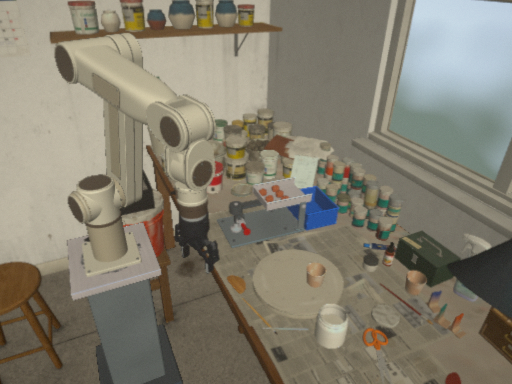

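View pics/top0.png

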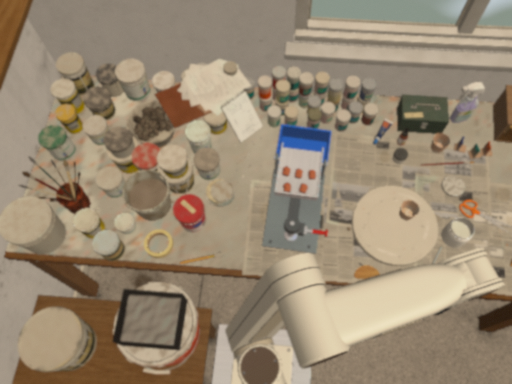

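The stand is at top-image columns 265–330, rows 125–250. The red handle is near (318,233), the bin is at the far end, and a round board with a cup stands to its right. I'll zoom in on the stand next.

```bash
cat > h.py <<'E'
from workcell import bot
import cv2,numpy as np
from scipy.spatial.transform import Rotation as R
def cam(n,obs=None):
    c=bot.get_calibration(n)
    if n=="wrist":
        o=obs or bot.get_obs(); T=np.eye(4);T[:3,:3]=R.from_quat(o['tool_rot']).as_matrix();T[:3,3]=o['eef_pos']
        W=T@c['mount']
    else: W=c['world_from_camera']
    return c['mtx'],c['dist'],W
def proj(P,C):
    K,d,W=C; P=np.atleast_2d(np.asarray(P,float)); F=np.diag([1,-1,-1.])
    M=F@W[:3,:3].T
    return cv2.projectPoints(P,cv2.Rodrigues(M)[0],-M@W[:3,3],K,d)[0][:,0]
def ray(uv,C):
    K,d,W=C
    n=cv2.undistortPoints(np.array([[uv]],float),K,d)[0,0]
    v=W[:3,:3]@np.array([n[0],-n[1],-1]); return W[:3,3],v
def atz(uv,z,C):
    o,v=ray(uv,C); return o+v*(z-o[2])/v[2]
def stand(x,y,th,P):
    P=np.atleast_2d(P);c,s=np.cos(th),np.sin(th)
    return np.c_[x+c*P[:,0]-s*P[:,1],y+s*P[:,0]+c*P[:,1],P[:,2]]
E
python3 - <<'E'
import cv2
a=cv2.imread("pics/top0.png")[110:265,245:350]
cv2.imwrite("pics/tz.png",cv2.resize(a,None,fx=3.8,fy=3.8,interpolation=cv2.INTER_CUBIC))
a=cv2.imread("pics/scene0.png")[165:250,205:345]
cv2.imwrite("pics/sz.png",cv2.resize(a,None,fx=5.6,fy=5.6,interpolation=cv2.INTER_CUBIC))
E
```

```text
(no output)
```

View pics/tz.png

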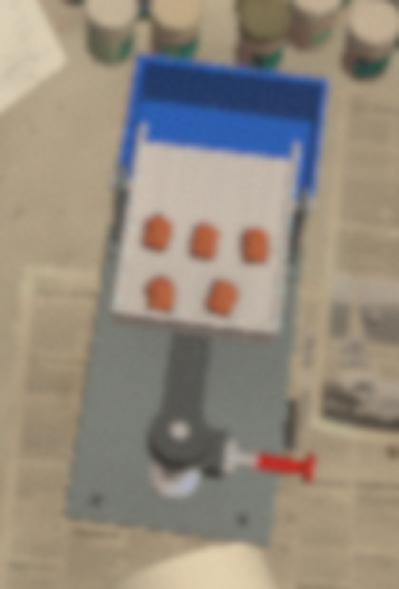

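View pics/sz.png

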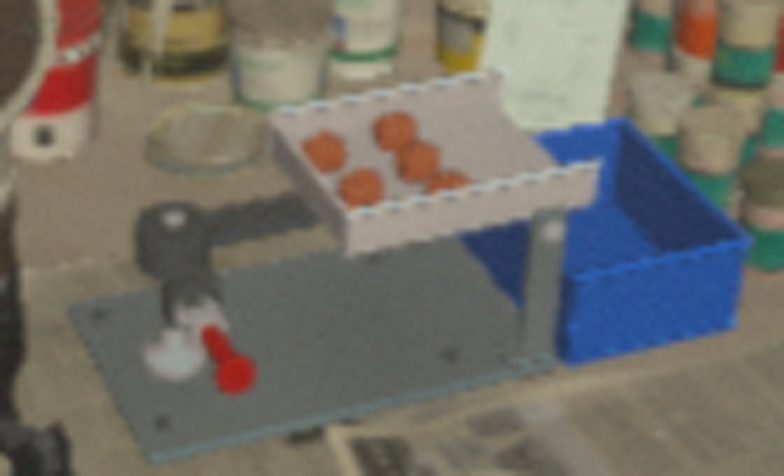

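```bash
cat > fit.py <<'E'
from h import *
from scipy.optimize import least_squares
t=lambda u,v:(245+u/3.8-.37,110+v/3.8-.37)
s=lambda u,v:(205+u/5.6-.41,165+v/5.6-.41)
T,S=cam("top"),cam("scene")
# params x,y,th,x0 (plate near), zd(dot height), xe (tray hinge-end wall x)
obs=[(T,t(67,517),lambda p:(p[3],.1,.012)),(T,t(268,542),lambda p:(p[3],-.1,.012)),
(S,s(68,310),lambda p:(p[3],.1,.012)),(S,s(152,460),lambda p:(p[3],-.1,.012)),(S,s(560,365),lambda p:(p[3]+.32,-.1,.012)),
(T,t(180,430),lambda p:(-.15,0,p[4])),(S,s(175,217),lambda p:(-.15,0,p[4])),
(T,t(145,125),lambda p:(p[5],.075,.159)),(T,t(297,142),lambda p:(p[5],-.075,.159)),
(S,s(500,70),lambda p:(p[5],.075,.159)),(S,s(600,160),lambda p:(p[5],-.075,.159)),
(T,t(284,465),lambda p:(-.15,-.095,.084)),(S,s(222,351),lambda p:(-.15,-.095,.084))]
def f(p): return np.concatenate([proj(stand(p[0],p[1],p[2],g(p)),C)[0]-uv for C,uv,g in obs])
r=least_squares(f,[.5,-.1,-.1,-.19,.14,.12],loss='soft_l1')
print(r.x.round(4));print(r.fun.reshape(-1,2).round(1))
p=r.x
for n,P in [("handle",(-.15,-.095,.084)),("ball",(-.15,0,.104)),("hinge",(.1,0,.125))]: print(n,stand(*p[:3],P).round(4))
E
python3 fit.py
```

```text
[ 0.6308 -0.0772 -0.0537 -0.2038  0.1368  0.1458]
[[-0.5 -0.4]
 [ 1.8  0.4]
 [-0.8 -1.3]
 [-0.2 -0. ]
 [ 0.5 -1. ]
 [ 0.6  0.1]
 [-0.2 -0. ]
 [-1.  -0.1]
 [ 0.3  0.3]
 [ 0.5 -0. ]
 [ 0.   0.8]
 [-0.5 -0.3]
 [ 0.1  0.5]]
handle [[ 0.4759 -0.164   0.084 ]]
ball [[ 0.481  -0.0691  0.104 ]]
hinge [[ 0.7307 -0.0825  0.125 ]]
```

```bash
cat > go.py <<'E'
from h import *
import sys
def to(pos,th=-.054,pitch=0,flip=None):
    """shift in tool axes & rotvec to reach tool-down with jaw(z) along stand x, grasp pt at pos"""
    o=bot.get_obs(); M=R.from_quat(o['tool_rot'])
    out=[]
    for s in (1,-1):
        z=s*np.array([np.cos(th),np.sin(th),0]); x=np.array([0,0,-1.]); y=np.cross(z,x)
        G=R.from_matrix(np.c_[x,y,z])
        rv=(M.inv()*G).as_rotvec()
        out.append((np.linalg.norm(rv),s,rv,G))
    out.sort(key=lambda a:a[0]); n,s,rv,G=out[0]
    tcp=np.array(pos)-G.as_matrix()[:,0]*.155
    d=M.inv().apply(tcp-o['eef_pos'])
    g=o['eef_pos']+M.as_matrix()[:,0]*.155
    print('t',round(o['clock'],2),'w',round(o['grip_width'],4),'grasp',g.round(4),'F',o['ft_force'].round(1),'\nq',o['joint_pos'].round(3))
    print('axes cols\n',M.as_matrix().round(3)); print('shift tool',d.round(4),'rotvec',rv.round(3),'alt',out[1][2].round(3),'world d',(tcp-o['eef_pos']).round(4))
if __name__=="__main__": to([float(a) for a in sys.argv[1:4]])
E
python3 go.py .476 -.164 .19
```

```text
t 0.1 w 0.0852 grasp [ 0.2059 -0.4551  0.2489] F [0.1 0.8 0.2] 
q [-1.146  0.241  0.004  1.335  0.     1.571]
axes cols
 [[-0.001  0.911  0.412]
 [ 0.002  0.412 -0.911]
 [-1.     0.    -0.002]]
shift tool [ 0.0592  0.3661 -0.1541] rotvec [-1.092e+00 -2.000e-03 -1.000e-03] alt [ 2.05e+00 -1.00e-03  2.00e-03] world d [ 0.27    0.2913 -0.0589]
```

Emit:
arm_command:
  moves: [0,0.03,-0.0126,0,0,0,-1,0,0.03,-0.0126,0,0,0,-1,0,0.03,-0.0126,0,0,0,-1,0,0.03,-0.0126,0,0,0,-1,0,0.03,-0.0126,0,0,0,-1,0,0.03,-0.0126,0,0,0,-1,0,0.03,-0.0126,0,0,0,-1,0,0.03,-0.0126,0,0,0,-1,0,0,0,-0.11,0,0,-1,0,0,0,-0.11,0,0,-1,0,0,0,-0.11,0,0,-1,0,0,0,-0.11,0,0,-1,0,0,0,-0.11,0,0,-1,0,0,0,-0.11,0,0,-1,0,0,0,-0.11,0,0,-1,0,0,0,-0.11,0,0,-1,0,0,0,-0.11,0,0,-1,0,0,0,0,0,0,-1]

```text
clock: 1.6
eef_pos: [0.3902, -0.2537, 0.3944]
tool_rot: [0.043, 0.712, -0.033, 0.7]
ft_force: [0.4, -0.1, 1.1]
grip_width: 0.0854
```

```bash
python3 go.py .476 -.164 .19; python3 - <<'E'
from h import *
o=bot.get_obs(); im=bot.camera("wrist"); cv2.imwrite("pics/w1.png",im[:,:,::-1])
C=cam("wrist",o)
p=(.6308,-.0772,-.0537)
print(proj(stand(*p,[(-.15,-.095,.084),(-.15,-.117,.084),(-.15,-.073,.084),(-.15,0,.1368),(-.204,-.1,.012),(-.204,.1,.012)]),C).round(1))
E
```

```text
t 1.6 w 0.0854 grasp [ 0.3878 -0.2515  0.2394] F [ 0.4 -0.1  1.1] 
q [-0.577  0.187 -0.091  1.314  0.003  1.101]
axes cols
 [[-0.015  0.107  0.994]
 [ 0.014  0.994 -0.107]
 [-1.     0.012 -0.017]]
shift tool [0.0493 0.0978 0.0765] rotvec [-0.053 -0.016 -0.012] alt [ 3.088 -0.019  0.025] world d [ 0.0858  0.0897 -0.0494]
[[ 354.3   67.4]
 [ 353.6   94.7]
 [ 355.    38.8]
 [ 383.7 -112.4]
 [ 284.3   82.8]
 [ 277.4 -150.2]]
```

View pics/w1.png

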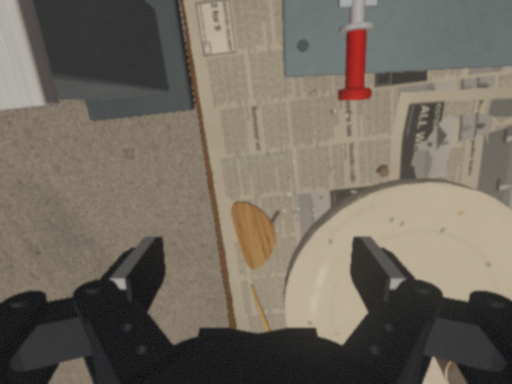

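The wrist view shows the red handle from (357,28) to its collar at (354,95). That is within about 5 mm of the fit. I'll square up the tool, move above the handle and look again.

Emit:
arm_command:
  moves: [0,0.02,0.0155,-0.026,-0.008,-0.006,-1,0,0.02,0.0155,-0.026,-0.008,-0.006,-1,0,0.02,0.0155,0,0,0,-1,0,0.02,0.0155,0,0,0,-1,0,0.02,0.0155,0,0,0,-1,0,0,0,0,0,0,-1]

```text
clock: 2.15
eef_pos: [0.4777, -0.1582, 0.3927]
tool_rot: [0.029, 0.707, -0.029, 0.706]
ft_force: [0.3, -0.2, 0.8]
grip_width: 0.0856
```

```bash
python3 go.py .476 -.164 .19; python3 - <<'E'
from h import *
o=bot.get_obs(); im=bot.camera("wrist"); cv2.imwrite("pics/w2.png",im[:,:,::-1])
C=cam("wrist",o)
p=(.6308,-.0772,-.0537)
print(proj(stand(*p,[(-.15,-.095,.084),(-.15,-.117,.084),(-.15,-.073,.084),(-.15,0,.1368),(-.204,-.1,.012),(-.204,.1,.012)]),C).round(1))
E
```

```text
t 2.15 w 0.0856 grasp [ 0.4774 -0.1581  0.2377] F [ 0.3 -0.2  0.8] 
q [-0.32   0.254 -0.009  1.31  -0.     1.334]
axes cols
 [[-0.002  0.083  0.997]
 [ 0.001  0.997 -0.083]
 [-1.     0.    -0.002]]
shift tool [ 0.0477 -0.006  -0.0012] rotvec [-0.029 -0.002 -0.001] alt [ 3.113e+00 -1.000e-03  3.000e-03] world d [-0.0017 -0.0058 -0.0477]
[[257.  183.9]
 [257.7 206.5]
 [256.3 160.4]
 [252.5  68.6]
 [210.4 173. ]
 [196.1 -26.9]]
```

View pics/w2.png

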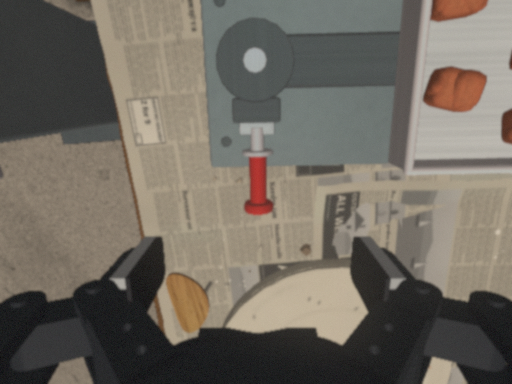

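The handle's collars are at (257,153) and (258,207), so it is centred between the jaws to within about 1 mm. Coupler dot at (255,60), and everything visible is about 4 mm further in +y than the fit. Next I descend.

Emit:
arm_command:
  moves: [0.02,-0.002,0,-0.02,0,0,-1,0.02,0,0,0,0,0,-1,0.02,0,0,0,0,0,-1,0.02,0,0,0,0,0,-1,0.02,0,0,0,0,0,-1,0.02,0,0,0,0,0,-1,0.02,0,0,0,0,0,-1,0,0,0,0,0,0,-1]

```text
clock: 2.87
eef_pos: [0.4725, -0.1657, 0.2486]
tool_rot: [0.028, 0.708, -0.031, 0.705]
ft_force: [0.3, 0.2, -0.7]
grip_width: 0.0858
```

```bash
python3 go.py .4775 -.16 .085; python3 - <<'E'
from h import *
im=bot.camera("wrist"); cv2.imwrite("pics/w3.png",im[:,:,::-1])
E
```

```text
t 2.87 w 0.0858 grasp [ 0.4719 -0.1664  0.0936] F [ 0.3  0.2 -0.7] 
q [-0.336  0.369 -0.251  0.953 -0.005  1.318]
axes cols
 [[-0.003  0.083  0.997]
 [-0.005  0.997 -0.083]
 [-1.    -0.005 -0.003]]
shift tool [0.0085 0.0062 0.0046] rotvec [-0.029 -0.003  0.005] alt [3.113 0.007 0.005] world d [ 0.005   0.0057 -0.0086]
```

View pics/w3.png

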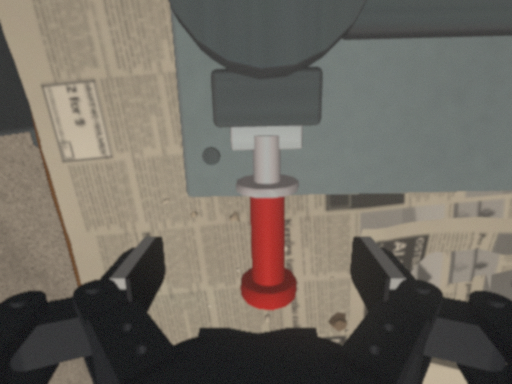

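Emit:
arm_command:
  moves: [0.005,0.004,0.003,-0.02,0,0,-1,0.004,0.003,0.002,-0.015,0,0,-1,0,0,0,0,0,0,-1]

```text
clock: 3.17
eef_pos: [0.4795, -0.1606, 0.2435]
tool_rot: [0.015, 0.706, -0.02, 0.708]
ft_force: [-0.1, 0.5, 1.1]
grip_width: 0.0855
```

```bash
python3 go.py .4775 -.16 .085; python3 - <<'E'
from h import *
o=bot.get_obs()
im=bot.camera("wrist"); cv2.imwrite("pics/w4.png",im[:,:,::-1])
C=cam("wrist",o)
print(proj(stand(.4775,-.160,-.06,[(0,0,.084),(0,.022,.084),(0,-.022,.084)]),C).round(1))
E
```

```text
t 3.17 w 0.0855 grasp [ 0.4798 -0.1616  0.0885] F [-0.1  0.5  1.1] 
q [-0.322  0.381 -0.248  0.938 -0.006  1.298]
axes cols
 [[ 0.002  0.049  0.999]
 [-0.007  0.999 -0.049]
 [-1.    -0.007  0.003]]
shift tool [ 0.0035  0.0005 -0.002 ] rotvec [0.005 0.003 0.007] alt [-3.136 -0.01   0.004] world d [-0.002   0.0006 -0.0035]
[[252.3 253.8]
 [252.6 208.1]
 [252.  295.7]]
```

View pics/w4.png

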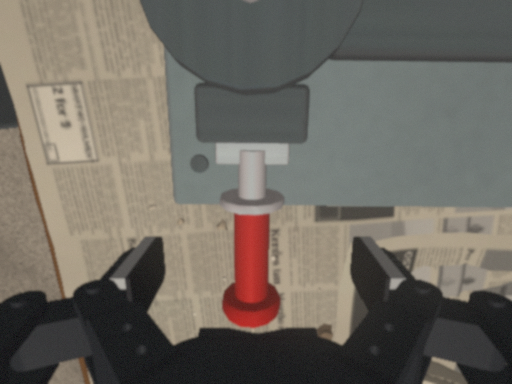

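Collars are at rows 202 and 300, so the handle is centred along the bar. It sits about 2 mm toward −z of the jaws. I'll correct that and close.

Emit:
arm_command:
  moves: [0.004,0,-0.002,0,0,0.005,-1,0,0,0,0,0,0,1,0,0,0,0,0,0,1,0,0,0,0,0,0,1,0,0,0,0,0,0,1,0,0,0,0,0,0,1,0,0,0,0,0,0,1,0,0,0,0,0,0,1,0,0,0,0,0,0,1,0,0,0,0,0,0,1,0,0,0,0,0,0,1]

```text
clock: 4.13
eef_pos: [0.4766, -0.1606, 0.2426]
tool_rot: [0.016, 0.706, -0.019, 0.708]
ft_force: [-0.8, -0.1, 0.6]
grip_width: 0.014
```

```bash
python3 go.py .4775 -.16 .084; python3 - <<'E'
from h import *
im=bot.camera("wrist"); cv2.imwrite("pics/w5.png",im[:,:,::-1])
E
```

```text
t 4.13 w 0.014 grasp [ 0.4771 -0.1611  0.0876] F [-0.8 -0.1  0.6] 
q [-0.324  0.378 -0.256  0.934 -0.003  1.297]
axes cols
 [[ 0.003  0.05   0.999]
 [-0.004  0.999 -0.05 ]
 [-1.    -0.003  0.003]]
shift tool [0.0036 0.0006 0.0008] rotvec [0.004 0.003 0.003] alt [-3.138 -0.005  0.005] world d [ 0.0009  0.0006 -0.0036]
```

View pics/w5.png

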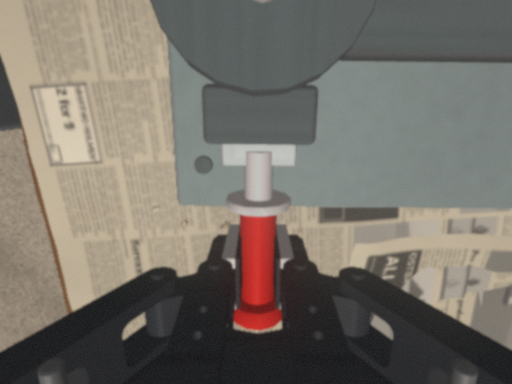

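The bar is gripped with the pads between the collars. Now I draw the latch along tool −y.

Emit:
arm_command:
  moves: [0,-0.004,0,0,0,0,1,0,-0.004,0,0,0,0,1,0,-0.004,0,0,0,0,1,0,-0.004,0,0,0,0,1,0,-0.004,0,0,0,0,1,0,0,0,0,0,0,1]

```text
clock: 4.68
eef_pos: [0.4756, -0.1776, 0.2425]
tool_rot: [0.021, 0.706, -0.011, 0.708]
ft_force: [1.1, 7.4, 2.6]
grip_width: 0.0139
```

```bash
python3 go.py .4760 -.179 .084; python3 - <<'E'
from h import *
im=bot.camera("wrist"); cv2.imwrite("pics/w6.png",im[:,:,::-1])
E
```

```text
t 4.68 w 0.0139 grasp [ 0.4762 -0.1754  0.0875] F [1.1 7.4 2.6] 
q [-0.361  0.388 -0.24   0.944  0.014  1.256]
axes cols
 [[ 0.004  0.046  0.999]
 [ 0.014  0.999 -0.046]
 [-1.     0.014  0.003]]
shift tool [ 0.0035 -0.0014  0.0004] rotvec [ 0.008  0.003 -0.014] alt [-3.134  0.022  0.005] world d [ 0.0004 -0.0014 -0.0035]
```

View pics/w6.png

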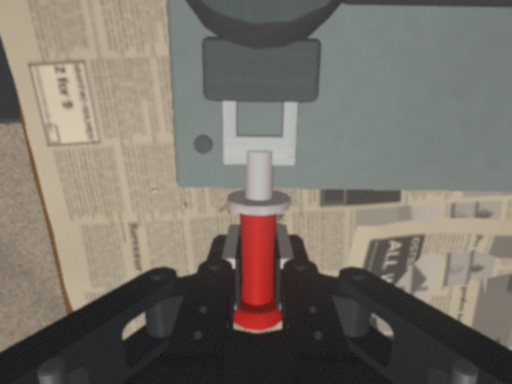

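The fork frame has come out about 15 mm, with a pull of 7.4 N. I'll draw it a bit further and hold.

Emit:
arm_command:
  moves: [0,-0.003,0,0,0,-0.007,1,0,-0.003,0,0,0,-0.007,1,0,0,0,0,0,0,1,0,0,0,0,0,0,1,0,0,0,0,0,0,1]

```text
clock: 5.15
eef_pos: [0.4754, -0.179, 0.2425]
tool_rot: [0.022, 0.705, -0.008, 0.709]
ft_force: [0.8, 6.3, 2.1]
grip_width: 0.014
```

```bash
python3 go.py .4760 -.180 .087
```

```text
t 5.15 w 0.014 grasp [ 0.4762 -0.1757  0.0876] F [0.8 6.3 2.1] 
q [-0.366  0.389 -0.238  0.946  0.021  1.248]
axes cols
 [[ 0.005  0.042  0.999]
 [ 0.021  0.999 -0.042]
 [-1.     0.021  0.004]]
shift tool [ 0.0005 -0.001   0.0006] rotvec [ 0.012  0.004 -0.021] alt [-3.13   0.033  0.007] world d [ 0.0006 -0.001  -0.0005]
```

Emit:
arm_command:
  moves: [0,-0.006,0,0,0,-0.02,1,0,-0.005,0,0,0,-0.02,1,0,-0.003,0,0,0,-0.01,1]

```text
clock: 5.4
eef_pos: [0.4748, -0.1842, 0.2425]
tool_rot: [0.014, 0.705, -0.01, 0.709]
ft_force: [1.0, 13.8, 4.1]
grip_width: 0.0137
```

```bash
python3 go.py .4760 -.180 .087
```

```text
t 5.4 w 0.0137 grasp [ 0.4757 -0.1834  0.0875] F [ 1.  13.8  4.1] 
q [-0.372  0.388 -0.239  0.94   0.007  1.234]
axes cols
 [[ 0.006  0.035  0.999]
 [ 0.006  0.999 -0.035]
 [-1.     0.006  0.006]]
shift tool [0.0005 0.0043 0.0011] rotvec [ 0.019  0.006 -0.006] alt [-3.122  0.009  0.009] world d [ 0.0012  0.0042 -0.0005]
```

Emit:
arm_command:
  moves: [-0.004,-0.002,-0.0006,0.004,0,-0.007,1,-0.005,-0.002,-0.0007,0.004,0,-0.007,1,-0.005,-0.002,-0.0006,0.004,0,-0.007,1,-0.005,-0.002,-0.0005,0.004,0,-0.007,1]

```text
clock: 5.73
eef_pos: [0.4727, -0.1842, 0.2578]
tool_rot: [0.018, 0.705, -0.013, 0.709]
ft_force: [6.2, 10.4, -5.5]
grip_width: 0.0144
```

```bash
python3 go.py .4760 -.180 .107;python3 - <<'E'
from h import *
im=bot.camera("wrist"); cv2.imwrite("pics/w7.png",im[:,:,::-1])
E
```

```text
t 5.73 w 0.0144 grasp [ 0.4735 -0.1832  0.1028] F [ 6.2 10.4 -5.5] 
q [-0.374  0.368 -0.224  0.976  0.008  1.24 ]
axes cols
 [[ 0.006  0.043  0.999]
 [ 0.007  0.999 -0.043]
 [-1.     0.007  0.005]]
shift tool [-0.0042  0.0044  0.0031] rotvec [ 0.011  0.005 -0.007] alt [-3.131  0.011  0.008] world d [0.0033 0.0042 0.0042]
```

View pics/w7.png

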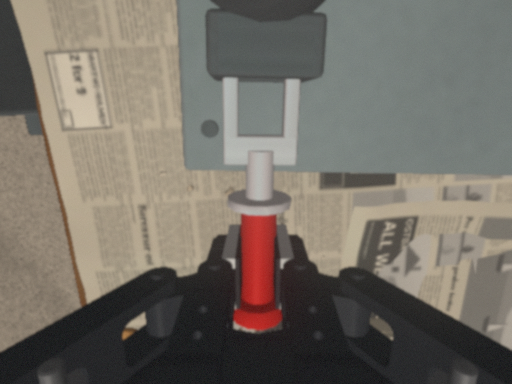

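It is rising with the latch fully drawn, at a tilt of about 0.06 rad. I'll continue along the arc.

Emit:
arm_command:
  moves: [-0.005,-0.0015,0,0.004,0,-0.007,1,-0.005,-0.0015,0,0.004,0,-0.007,1,-0.005,-0.0015,0,0.004,0,-0.007,1,-0.005,-0.0015,0,0.004,0,-0.007,1,-0.005,-0.0015,0,0.004,0,-0.007,1,-0.005,-0.0015,0,0.004,0,-0.007,1,-0.005,-0.0015,0,0.004,0,-0.007,1,-0.005,-0.0015,0,0.004,0,-0.007,1]

```text
clock: 6.45
eef_pos: [0.4728, -0.1834, 0.289]
tool_rot: [0.023, 0.708, -0.02, 0.706]
ft_force: [3.7, 8.8, -4.6]
grip_width: 0.0142
```

```bash
cat > arc.py <<'E'
from h import *
from scipy.optimize import brentq
o=bot.get_obs(); M=R.from_quat(o['tool_rot']).as_matrix(); g=o['eef_pos']+M[:,0]*.155
z=g[2]-.125; zz=-.0375
a=brentq(lambda a:.25*np.sin(a)+zz*np.cos(a)-z,-.2,1.2)
# stand -x distance from hinge: start grasp (.4757) at a=0 -> hinge at +.25
u=(g-np.array([.476,-.180,0]))@np.array([np.cos(.06),-np.sin(.06),0])
want=.25-.25*np.cos(a)+zz*np.sin(a)
print('a',a.round(3),'x along',u.round(4),'want',want.round(4),'slope dx/dz',((.25*np.sin(a)+zz*np.cos(a))/(.25*np.cos(a)-zz*np.sin(a))).round(3))
E
python3 go.py .4760 -.180 .107; python3 arc.py
```

```text
t 6.45 w 0.0142 grasp [ 0.4724 -0.1829  0.134 ] F [ 3.7  8.8 -4.6] 
q [-0.371  0.337 -0.177  1.06   0.002  1.261]
axes cols
 [[-0.003  0.061  0.998]
 [ 0.003  0.998 -0.061]
 [-1.     0.003 -0.003]]
shift tool [0.027  0.0035 0.0031] rotvec [-0.007 -0.003 -0.003] alt [ 3.135 -0.004  0.004] world d [ 0.0032  0.0034 -0.027 ]Traceback (most recent call last):
  File "arc.py", line 9, in <module>
    print('a',a.round(3),'x along',u.round(4),'want',want.round(4),'slope dx/dz',((.25*np.sin(a)+zz*np.cos(a))/(.25*np.cos(a)-zz*np.sin(a))).round(3))
              ^^^^^^^
AttributeError: 'float' object has no attribute 'round'
```

```bash
sed -i 's/^print.*/print("a %.3f x %.4f want %.4f slope %.3f"%(a,u,want,(.25*np.sin(a)+zz*np.cos(a))\/(.25*np.cos(a)-zz*np.sin(a))))/' arc.py; python3 arc.py
```

```text
a 0.185 x -0.0034 want -0.0026 slope 0.036
```

Emit:
arm_command:
  moves: [-0.005,-0.001,0.0003,0,0,-0.006,1,-0.005,-0.001,0.0003,0,0,-0.006,1,-0.005,-0.001,0.0005,0,0,-0.006,1,-0.005,-0.001,0.0007,0,0,-0.006,1,-0.005,-0.001,0.0008,0,0,-0.006,1,-0.005,-0.001,0.0009,0,0,-0.006,1,-0.005,-0.001,0.001,0,0,-0.006,1,-0.005,-0.001,0.001,0,0,-0.006,1,-0.005,-0.001,0.0012,0,0,-0.006,1,-0.005,-0.001,0.0012,0,0,-0.006,1]

```text
clock: 7.28
eef_pos: [0.4795, -0.1793, 0.3254]
tool_rot: [0.017, 0.715, -0.014, 0.698]
ft_force: [3.3, 7.1, -6.0]
grip_width: 0.014
```

```bash
python3 go.py .4760 -.180 .107; python3 arc.py; python3 - <<'E'
from h import *
im=bot.camera("top")[100:270,230:370,::-1]; cv2.imwrite("pics/t2.png",cv2.resize(im,None,fx=3.5,fy=3.5,interpolation=cv2.INTER_CUBIC))
E
```

```text
t 7.28 w 0.014 grasp [ 0.4758 -0.1786  0.1704] F [ 3.3  7.1 -6. ] 
q [-0.357  0.323 -0.095  1.176 -0.004  1.259]
axes cols
 [[-0.024  0.045  0.999]
 [ 0.004  0.999 -0.045]
 [-1.     0.003 -0.024]]
shift tool [ 0.0634 -0.0011 -0.002 ] rotvec [ 0.009 -0.024 -0.003] alt [-3.132  0.005 -0.038] world d [-0.0035 -0.0007 -0.0634]
a 0.330 x -0.0002 want 0.0013 slope 0.183
```

View pics/t2.png

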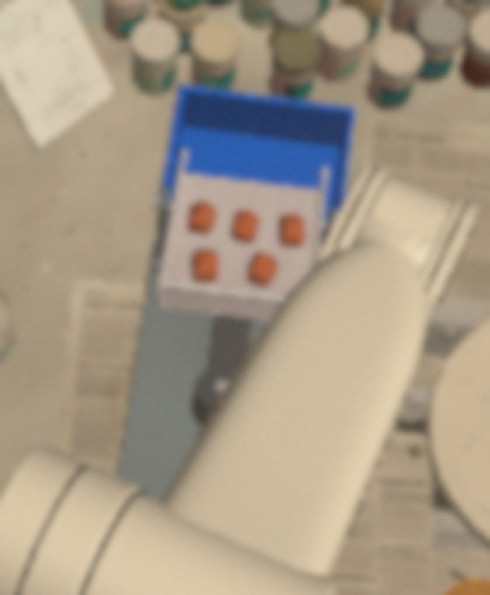

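The tray is tilted about 0.33 rad, with all five lumps still in place (rows 215–270). I'll continue.

Emit:
arm_command:
  moves: [-0.005,-0.001,0.0014,0,0,-0.004,1,-0.005,-0.001,0.0014,0,0,-0.004,1,-0.005,-0.001,0.0015,0,0,-0.004,1,-0.005,-0.001,0.0016,0,0,-0.004,1,-0.005,-0.001,0.0017,0,0,-0.004,1,-0.005,-0.001,0.0018,0,0,-0.004,1,-0.005,-0.001,0.0019,0,0,-0.004,1,-0.005,-0.001,0.002,0,0,-0.004,1]

```text
clock: 8.0
eef_pos: [0.4902, -0.1786, 0.3529]
tool_rot: [0.018, 0.725, -0.008, 0.688]
ft_force: [-3.0, 7.5, -2.8]
grip_width: 0.014
```

```bash
python3 go.py .4760 -.180 .107; python3 arc.py; python3 - <<'E'
from h import *
im=bot.camera("top")[100:270,230:370,::-1]; cv2.imwrite("pics/t3.png",cv2.resize(im,None,fx=3.5,fy=3.5,interpolation=cv2.INTER_CUBIC))
E
```

```text
t 8.0 w 0.014 grasp [ 0.4821 -0.1763  0.1981] F [-3.   7.5 -2.8] 
q [-0.349  0.336 -0.003  1.287 -0.003  1.26 ]
axes cols
 [[-0.052  0.038  0.998]
 [ 0.015  0.999 -0.037]
 [-0.999  0.013 -0.053]]
shift tool [ 0.0915 -0.0031 -0.0094] rotvec [ 0.016 -0.053 -0.013] alt [-3.124  0.02  -0.083] world d [-0.0142 -0.0014 -0.0909]
a 0.442 x 0.0059 want 0.0080 slope 0.302
```

View pics/t3.png

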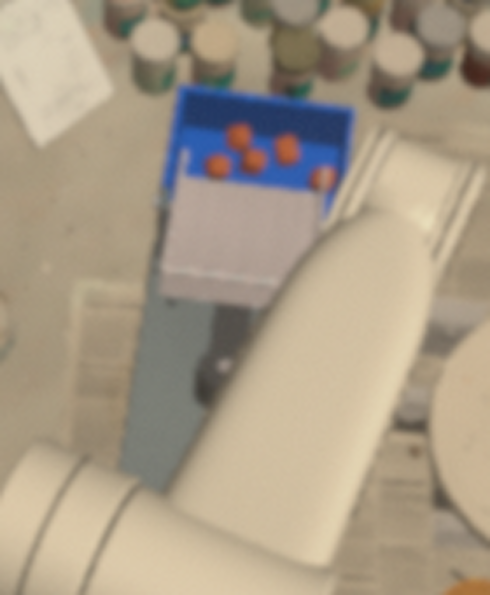

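All five lumps are dropping into the bin. I'll continue up to about 0.72 rad.

Emit:
arm_command:
  moves: [-0.005,-0.001,0.0016,0.002,0,-0.006,1,-0.005,-0.001,0.0016,0.002,0,-0.006,1,-0.005,-0.001,0.0018,0.002,0,-0.006,1,-0.005,-0.001,0.0018,0.002,0,-0.006,1,-0.005,-0.001,0.002,0.002,0,-0.006,1,-0.005,-0.001,0.002,0.002,0,-0.006,1,-0.005,-0.001,0.0022,0.002,0,-0.006,1,-0.005,-0.001,0.0022,0.002,0,-0.006,1,-0.005,-0.001,0.0024,0.002,0,-0.006,1,-0.005,-0.001,0.0024,0.002,0,-0.006,1]

```text
clock: 8.88
eef_pos: [0.5085, -0.1789, 0.3857]
tool_rot: [0.019, 0.74, -0.015, 0.672]
ft_force: [-1.8, 7.7, -2.7]
grip_width: 0.0137
```

```bash
python3 go.py .4760 -.180 .107; python3 arc.py
```

```text
t 8.88 w 0.0137 grasp [ 0.4937 -0.1776  0.2314] F [-1.8  7.7 -2.7] 
q [-0.333  0.37   0.131  1.425 -0.024  1.287]
axes cols
 [[-0.095  0.048  0.994]
 [ 0.008  0.999 -0.048]
 [-0.995  0.003 -0.095]]
shift tool [ 0.1262 -0.0031 -0.0204] rotvec [ 0.006 -0.096 -0.003] alt [-3.132  0.005 -0.15 ] world d [-0.0325 -0.0011 -0.1237]
a 0.583 x 0.0175 want 0.0207 slope 0.464
```

Emit:
arm_command:
  moves: [-0.005,-0.001,0.002,0,0,-0.005,1,-0.005,-0.001,0.002,0,0,-0.005,1,-0.005,-0.001,0.0022,0,0,-0.005,1,-0.005,-0.001,0.0022,0,0,-0.005,1,-0.005,-0.001,0.0025,0,0,-0.005,1,-0.005,-0.001,0.0025,0,0,-0.005,1,-0.005,-0.001,0.0025,0,0,-0.005,1,-0.005,-0.001,0.0028,0,0,-0.005,1,-0.005,-0.001,0.0028,0,0,-0.005,1,-0.004,-0.001,0.0022,0,0,-0.005,1,-0.001,-0.001,0.0005,0,0,-0.003,1]

```text
clock: 9.8
eef_pos: [0.5324, -0.1794, 0.415]
tool_rot: [0.017, 0.758, -0.01, 0.652]
ft_force: [0.6, 7.2, -3.2]
grip_width: 0.0137
```

```bash
python3 go.py .4760 -.180 .107; python3 arc.py; python3 - <<'E'
from h import *
im=bot.camera("top")[100:270,230:370,::-1]; cv2.imwrite("pics/t4.png",cv2.resize(im,None,fx=3.5,fy=3.5,interpolation=cv2.INTER_CUBIC))
im=bot.camera("scene")[130:260,180:360,::-1]; cv2.imwrite("pics/s4.png",cv2.resize(im,None,fx=4.4,fy=4.4,interpolation=cv2.INTER_CUBIC))
E
python3 go.py .4760 -.180 .107; python3 arc.py
```

```text
t 9.8 w 0.0137 grasp [ 0.5093 -0.1775  0.2617] F [ 0.6  7.2 -3.2] 
q [-0.317  0.432  0.297  1.582 -0.035  1.295]
axes cols
 [[-0.149  0.039  0.988]
 [ 0.012  0.999 -0.037]
 [-0.989  0.006 -0.149]]
shift tool [ 0.1596 -0.0037 -0.0328] rotvec [ 0.016 -0.15  -0.005] alt [-3.117  0.008 -0.234] world d [-0.0564 -0.0006 -0.153 ]
a 0.720 x 0.0331 want 0.0374 slope 0.643
t 9.9 w 0.0134 grasp [ 0.509  -0.1775  0.2613] F [-1.5  6.7 -1.9] 
q [-0.317  0.432  0.296  1.581 -0.035  1.295]
axes cols
 [[-0.15   0.039  0.988]
 [ 0.012  0.999 -0.037]
 [-0.989  0.007 -0.15 ]]
shift tool [ 0.1592 -0.0038 -0.0327] rotvec [ 0.016 -0.151 -0.005] alt [-3.117  0.008 -0.235] world d [-0.0562 -0.0006 -0.1525]
a 0.718 x 0.0328 want 0.0371 slope 0.640
```

View pics/t4.png

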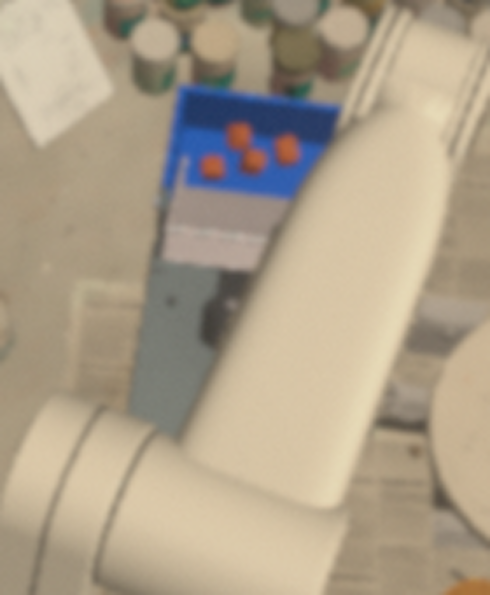

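View pics/s4.png

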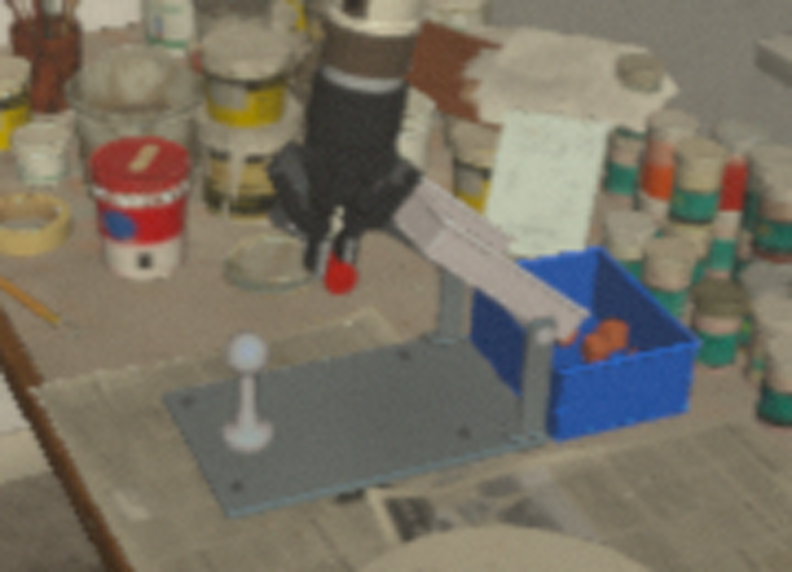

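```bash
python3 - <<'E'
from h import *
im=bot.camera("scene")[180:235,280:345,::-1]; cv2.imwrite("pics/s5.png",cv2.resize(im,None,fx=10,fy=10,interpolation=cv2.INTER_CUBIC))
T=cam("top"); 
f=lambda u,v:(230+u/3.5-.36,100+v/3.5-.36)
b=np.array([.476,-.160]);th=-.06
o=np.array([.476,-.160])-np.array([np.cos(th)*-.15+np.sin(th)*.095, np.sin(th)*-.15-np.cos(th)*.095])
print('stand o',o)
for u,v in [(323,178),(240,136),(288,149),(254,160),(213,166)]:
    for z in (.03,.08):
        d=atz(f(u,v),z,T)[:2]-o; print(u,v,z,(d@[np.cos(th),np.sin(th)]).round(3),(d@[-np.sin(th),np.cos(th)]).round(3))
for u,v in [(180,87),(353,107),(350,195),(165,190)]: 
    d=atz(f(u,v),.08,T)[:2]-o; print('bin',(d@[np.cos(th),np.sin(th)]).round(3),(d@[-np.sin(th),np.cos(th)]).round(3))
E
```

```text
stand o [ 0.63142666 -0.07416555]
323 178 0.03 0.206 -0.08
323 178 0.08 0.177 -0.078
240 136 0.03 0.247 0.018
240 136 0.08 0.217 0.017
288 149 0.03 0.238 -0.037
288 149 0.08 0.208 -0.037
254 160 0.03 0.218 -0.001
254 160 0.08 0.189 -0.001
213 166 0.03 0.204 0.043
213 166 0.08 0.175 0.042
bin 0.27 0.09
bin 0.271 -0.102
bin 0.161 -0.109
bin 0.139 0.089
```

View pics/s5.png

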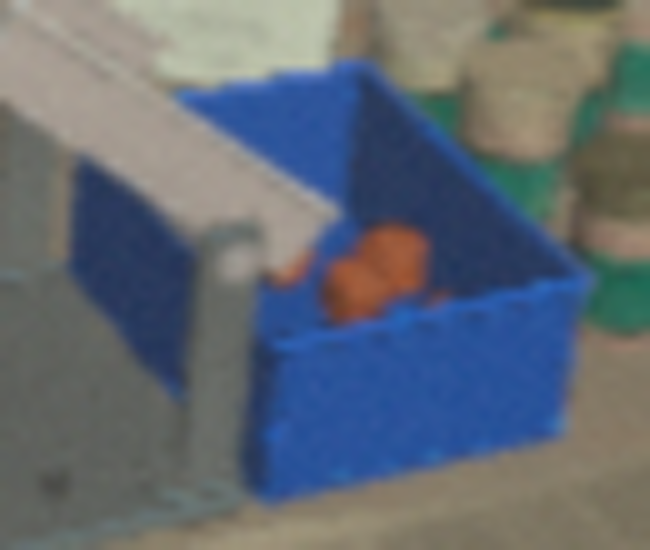

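```bash
python3 - <<'E'
from h import *
S=cam("scene")
P=stand(.6314,-.0742,-.06,[(.206,-.078,.026),(.206,-.078,.013),(.19,-.095,.08),(.22,-.095,.08)])
print(((proj(P,S)-[280,180])*10).round(0))
print(((proj(P,cam("top"))-[230,100])*3.5).round(0))
E
for i in 1 2 3; do python3 arc.py; python3 -c "
from h import *
for i in range(6): im=bot.camera('top')
o=bot.get_obs();print(o['clock'],o['ft_force'].round(1),o['joint_vel'].round(4))
cv2.imwrite('pics/t5.png',cv2.resize(im[100:200,260:360,::-1],None,fx=6,fy=6,interpolation=2))"; done; python3 arc.py
```

```text
[[414. 384.]
 [410. 409.]
 [415. 306.]
 [478. 292.]]
[[320. 178.]
 [318. 184.]
 [339. 169.]
 [341. 145.]]
a 0.718 x 0.0328 want 0.0371 slope 0.640
10.25 [-0.7  7.  -3.7] [0.0011 0.0011 0.0005 0.0008 0.0016 0.0024]
a 0.718 x 0.0328 want 0.0371 slope 0.640
10.55 [-0.8  7.6 -3.2] [-0.0005 -0.0011 -0.001   0.0003 -0.0008 -0.0014]
a 0.718 x 0.0328 want 0.0371 slope 0.640
10.85 [ 0.4  7.4 -3.4] [-0.0009 -0.0011  0.0008  0.0003 -0.0003  0.0003]
a 0.718 x 0.0328 want 0.0371 slope 0.640
```

View pics/t5.png

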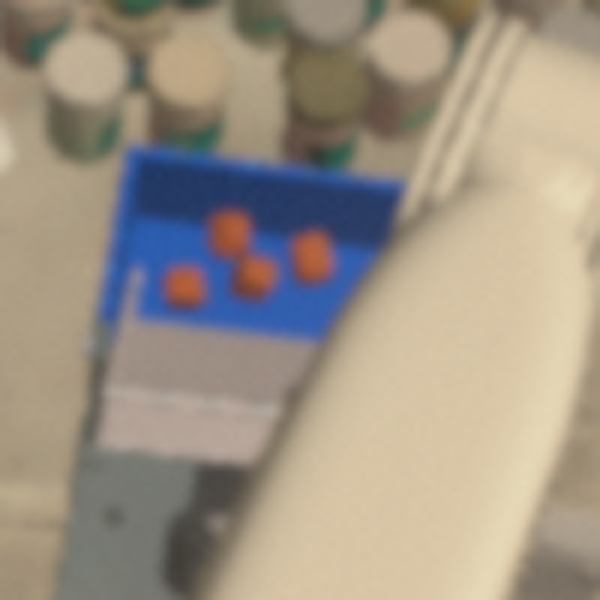

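```bash
python3 -c "
from workcell import bot
bot.job_done(); o=bot.get_obs(); print(o['clock'],o['ft_force'],o['grip_width'])"
```

```text
the job is handed in; nothing more can be done
the job is handed in; nothing more can be done
```

The tray is emptied and I handed the job in at about 10.9 s, with the gripper still holding the latch handle and the tray raised. `job_done` gives no verdict, so I don't know how it was judged.

- **Latch:** I gripped the red handle and drew it out about 22 mm, to its stop, while the tray was still down. I kept it drawn all the way up.
- **Tray:** The last checks put the tilt at about 0.72 rad, worked out from the height of the grip. Over the final 0.9 s that reading did not change and joint speeds stayed below 0.003 rad/s. The force on the gripper was about 8 N. The horizontal position of the grip was about 4 mm off the ideal arc, but even that reading puts the tilt above 0.6 rad.
- **Lumps:** Four are clearly visible at rest in the bin. The fifth was seen on its way into the bin, next to the right wall. In the last pictures it is hidden by the forearm in one view and by the bin wall in the other, so I could not see it at rest. Nothing showed on the rim or on the visible table.
- **Bystanders:** The path stayed clear of them and nothing looked disturbed in the pictures, but I did not measure their positions.

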